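Wedge the rocking show board

ROBOT

A 6-joint arm with a two-finger parallel gripper is mounted at the origin on the work surface. World frame = base frame: x ahead of the robot, y to its left, z up, the work surface at z = 0. Lengths are in m, angles in rad, forces in N, time in s.
With the tool pointing down it reaches from about 0.35 to 0.8 m from the base axis. Payload 7.3 kg.
Tool frame: the origin (TCP) lies midway between the tips of the shut fingers; the grasp point (between the pads) lies behind it (manip.hold_point_z is the z of the grasp point in the tool frame, in m); z points along the fingers, x is the direction in which the jaws open and shut, and the axes are right-handed (so a half turn about z gives the same grasp; the last joint's range is limited). The gripper opens to 85 mm and grips with 20 to 120 N. Pads are 22 mm wide; open, the fingers measure 114 mm over their backs; the gripper's body (76 mm by 85 mm) begins 54 mm behind the grasp point. The pads swing forward as they close: fully open they stand 13 mm farther back than shut.
Start: joints at [-1.335, 0.342, 1.524, -0, 1.275, -0.146], TCP at [0.196, -0.487, 0.231] pointing down, gripper open.
Joint ranges: [-2.53, 2.53], [-0.77, 2.02], [0.04, 2.7], [-1, 4.14], [0.28, 2.66], [-3.11, 3.11]. Speed limits (rad/s): [2.57, 2.57, 3.14, 3.14, 3.14, 3.14].

INTERFACE

Orientations are given as a 3x3 rotation matrix whose columns are the frame's x, y, z axes.
In Python, from cell import manip gives the robot as it stands.
- The arm moves only by the tool drive_tool, never from a script. Its argument "increments" is a list that holds one entry, the list of rows, each a list of 7 numbers: the shift along the tool's x, y, z in mm, then the turn, a rotation vector about the tool's x, y, z in degrees, then the opening in per cent of the stroke, from 0 (shut) to 100 (fully open). In form: [[[dx, dy, dz, rx, ry, rz, gripper], ...]]. A call has 1 to 10 rows; each row shifts and turns the commanded pose from where the row before left it, along the tool's axes as they then stand; what a row does not reach is not made up. A row lasts 1/12 s, in which the tool goes at most 41.7 mm and 7.16 degrees, less where a joint would pass 70% of its speed; a pose out of reach is approached as far as the arm can. A call is refused whole if a number of a shift passes 41.7 or a number of a turn 7.16, either way. A call with a gripper value outside its range is refused whole. The fingers move at their own pace and stop on an object; "force" is the grip in N (left out, the last holds). Time passes only in rows, so rows that do not move let the fingers close. It gives the time, the measured TCP pose, the force and the opening at its end, in the units of the state.
- manip.read_state(): the state, without advancing time (a new reading comes with each control period).
- manip.capture(name): name is "scene" or "top" or "wrist"; returns a dict with "img" (420x560x3 uint8, blue, green, red), "fov_y" (degrees; the focal length in pixels is half the picture's height over the tangent of half this angle, whatever the lens; pixels are square), "cx", "cy" (the principal point, pixels), "k1" (the pictures are not rectified: a ray, as slopes to the right and down, at radius r is drawn at 1 + k1 r^2 times it, then the intrinsics apply), "rvec" (rotation vector, rad) and "tvec" (3), from world to camera coordinates, as OpenCV has them. Camera axes: x right, y down, z forward; pixel columns grow to the right and rows downward; lengths in m; the calibration is good to about 2 mm. A picture is of the moment at which its call begins. There is no depth.
- manip.hand_in(): hands the job in, once; it reports no verdict.
The state is a dict: "clock": time; "joint_pos": joint angles; "qvel": joint speeds; "joint_torque": joint torques, N m; "eef_pos": TCP position; "tcp_rot": TCP orientation; "ft_force": force on the tool from outside, world axes, zero at the start; "ft_torque": the same for the moment, N m; "finger_gap": opening from 0.0 (shut) to 1.0 (fully open).
Only numpy, scipy, OpenCV 4.12 (cv2) and the standard library are available. Lean on these libraries where they do the work, as an engineer would, in place of code of your own. Each camera call takes 0.05 s, during which the arm holds its last target.

TASK

The wooden show board with the marzipan figure rocks because one of its four feet is too short. Using only your fingertips, push the wooden wedge thin end first across the table and under the short foot until it is just snug and the board stands level, then press down firmly on top of the board right above that foot to make sure it no longer dips; if it still dips, push the wedge in a little more and press again. Pick nothing up, do not shove the board out of its place, leave the other things on the table alone, and take your hand away at the end.

Things in the scene. Friction and masses are not known exactly. Their poses are not given: they have to be found in the camera images.
- stand: Show board: square pale-wood board 220 x 220 mm, 20 mm thick (top 60 mm above the table), loose on four turned feet 28 mm across at x, y = +-85 mm; about 1.6 kg with the figure stuck on it. Origin at table height under its centre, x and y along its edges. Three feet have black rubber pads and carry it level; the foot at (+85, +85) mm has lost its pad and hangs short.
- figure (a point): The top of the marzipan figure (blue robe and hat, grey stone base 120 mm across), stuck to the board 30 mm off its centre, away from the short foot; 203 mm above the table.
- short_foot (a point): Lowest point of the short foot's rounded wooden end (ball radius 13 mm). With the board level it hangs 4 to 10 mm above the table, different every time. Unwedged, 2 to 3 N down above this foot tip the board until the foot meets the table; let go, and it tips back level.
- press_spot (a point): The point on the board's top, 60 mm above the table, right above the short foot, 25 mm in from both edges of the board's corner.
- wedge: Loose pale-wood wedge, 110 mm long, 45 mm wide, 35 g, flat on the table, thin end roughly towards the short foot. Origin at the centre of its underside; x points to the thin end: flat upright thick end 16 mm high at x = -55 mm, thin end 1.5 mm high at x = +55 mm. Slides freely; once snug, the push needed rises from under 0.5 N to several newtons within millimetres, and it stays where it is left.
- wedge_face (a point): The middle of the wedge's sloping top face, 8.75 mm above its underside. Its axes lie with the slope: x down the slope to the thin end, y across, z square to the face.
- tin: A flat round brass-coloured tin, 102 mm across, 36 mm high, loose; origin at the centre of its underside. To be left alone.
- cup: A small white glaze cup, 52 mm across, 42 mm high, loose; origin at the centre of its underside. To be left alone.
- strip: A flat wooden rolling-out strip (even thickness, not a wedge), 200 x 25 x 8 mm, long along its x, loose; origin at the centre of its underside. To be left alone.
Things that resemble listed ones, but are neither listed nor needed, are in the scene too. Leave any red look-alike of the wedge alone.

How it is judged:
On the way, in this order (a step that is already met when the one before it is completed fails the run):
1. the wedge's thin end is under the short foot (x of short_foot in the frame of wedge_face between -0.03 and 0.05 m and y of short_foot in the frame of wedge_face between -0.02 and 0.02 m), for 0.1 s.
2. the fingers press the board down above the short foot with at least 4 N, and it stays level on the wedge (contact force between the fingers and stand above 4 N and horizontal distance between the grasp point and press_spot below 0.045 m and contact force between wedge and stand above 2 N and angle between stand's own z axis and vertical below 0.012 rad), for 0.1 s.
At the end, for the whole second after the job is handed in: The wedge lies on the table with its sloping face under the short foot (foot within 20 mm of the wedge's centreline) and no more than 1.5 mm of play between foot and wedge; the board is level within 0.012 rad; all is at rest and the hand is clear (x of short_foot in the frame of wedge_face between -0.03 and 0.045 m and y of short_foot in the frame of wedge_face between -0.02 and 0.02 m and z of short_foot in the frame of wedge_face below 0.0015 m and angle between stand's own z axis and vertical below 0.012 rad and height (world z) of wedge below 0.004 m and linear speed of each of stand, wedge below 0.01 m/s); the robot touches nothing.
It fails at once if the wedge is lifted off the table (height (world z) of wedge above 0.012 m or angle between wedge's own z axis and vertical above 0.35 rad).
It fails at once if the board is lifted or tipped right over onto an edge (height (world z) of stand above 0.012 m or angle between stand's own z axis and vertical above 0.13 rad).
It fails at once if the board is shoved more than 30 mm from its place (distance of stand from where it was at the start of the episode above 0.03 m).
It fails at once if a bystander is moved (distance of any of tin, cup, strip from where it was at the start of the episode above 0.02 m).
It also fails if it takes over 45 s, if anything falls off the work surface, if the arm or the gripper's body presses on something with over 40 N, if the wrist force passes 120 N, or if a joint passes its speed limit or range.

## Working session

There is one attempt and no reset: what is moved stays moved. The work goes in short steps, Python scripts to look and compute and a tool call to move; the robot and the scene stay as the last step left them, time stands still between calls to the robot, and variables do not carry over. Pictures are saved under pics/ and viewed, and the job is handed in when it is done.

Besides the shell and the picture viewer there is one more tool, called by a JSON object that holds its "api" and its "payload", one argument or row to a line. drive_tool: Moves the arm, as the interface text tells. Its arguments: {"type":"object","properties":{"increments":{"type":"array","items":{"type":"array","items":{"type":"array","items":{"type":"number"}}}},"force":{"type":"number"}},"required":["increments"]}

```bash
mkdir -p pics; ls; cat > h.py <<'E'
import numpy as np,cv2
from cell import manip
def cap(name,fn):
    c=manip.capture(name); cv2.imwrite('pics/'+fn+'.png',c['img']); np.save('pics/'+fn+'.npy',{k:v for k,v in c.items()},allow_pickle=True); return c
def load(fn): return np.load('pics/'+fn+'.npy',allow_pickle=True).item()
def K(c):
    f=210/np.tan(np.radians(c['fov_y'])/2); return np.array([[f,0,c['cx']],[0,f,c['cy']],[0,0,1.]])
def ray(c,u,v):
    x,y=cv2.undistortPoints(np.array([[[u,v]]],float),K(c),np.array([c['k1'],0,0,0.]),None,None,None)[0,0] if 0 else und(c,u,v)
    R=cv2.Rodrigues(np.array(c['rvec'],float))[0]; o=-R.T@np.array(c['tvec'],float).ravel()
    return o,R.T@np.array([x,y,1])
def und(c,u,v):
    p=cv2.undistortPointsIter(np.array([[[u,v]]],float),K(c),np.array([c['k1'],0,0,0.]),None,None,(3,100,1e-10))
    return p[0,0]
def at(c,u,v,z=0.):
    o,d=ray(c,u,v); return o+d*(z-o[2])/d[2]
def proj(c,P):
    p,_=cv2.projectPoints(np.array(P,float).reshape(-1,3),np.array(c['rvec'],float),np.array(c['tvec'],float),K(c),np.array([c['k1'],0,0,0.])); return p[:,0]
def crop(fn,x0,y0,x1,y1,s):
    i=load(fn)['img'][y0:y1,x0:x1]; cv2.imwrite('pics/%s_c%d_%d.png'%(fn,x0,y0),cv2.resize(i,None,fx=s,fy=s,interpolation=cv2.INTER_CUBIC))
E
python3 - <<'E'
from h import *
for n in('scene','top','wrist'):
    c=cap(n,n+'0'); print(n,c['fov_y'],c['k1'],ray(c,280,210))
s=manip.read_state();print(s,manip.hold_point_z)
E
```

```text
pics
scene 51.474509594196604 -0.07332483124445507 (array([ 0.84343952, -0.51651474,  0.90675623]), array([-0.28224117,  0.48046632, -0.83053086]))
top 54.12015725622448 -0.10723433817673997 (array([ 0.5112431 , -0.06427088,  1.10785301]), array([ 0.05865758, -0.01244434, -0.99828668]))
wrist 68.40543766660092 0.01854691123347162 (array([ 0.25600262, -0.46164943,  0.37352873]), array([-0.23991086, -0.11292079, -0.96435958]))
{'clock': 0.15, 'joint_pos': array([-1.33501339e+00,  3.42562719e-01,  1.52475464e+00, -1.93091099e-05,
        1.27540765e+00, -1.46010967e-01]), 'qvel': array([ 0.00232765, -0.00091539, -0.001654  , -0.00040655, -0.00161665,
       -0.00028535]), 'joint_torque': array([ 1.73227712e-03, -4.33909035e+01, -2.46146446e+01, -2.05375127e-04,
        5.82046036e-03,  8.34850738e-06]), 'eef_pos': array([ 0.19555045, -0.48691603,  0.23080058]), 'tcp_rot': array([[ 3.72590877e-01, -9.27995667e-01, -2.82486026e-04],
       [-9.27995031e-01, -3.72590955e-01,  1.09671473e-03],
       [-1.12299826e-03, -1.46480275e-04, -9.99999359e-01]]), 'ft_force': array([-1.06368094, -0.67647519, -0.13075487]), 'ft_torque': array([ 0.02681279, -0.04084855, -0.01919224]), 'finger_gap': 1.0001217305699406} -0.0187
```

View pics/scene0.png

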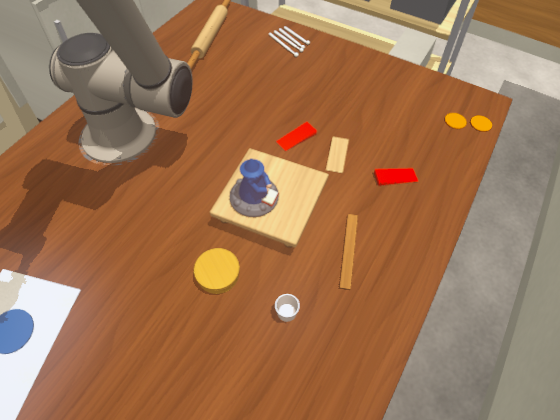

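View pics/top0.png

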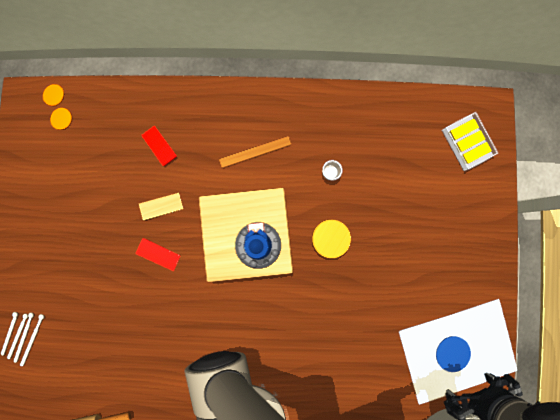

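The candidates in top are the pale wedge (160,206), red look-alikes (158,146) and (157,254), and the strip (255,152). The pale piece beside the board fits the description. The figure is offset to the lower right of the board's centre, so the short foot is at the board's upper-left corner, near (205,200). I'll confirm this in enlarged crops.

```bash
python3 - <<'E'
from h import *
crop('top0',125,170,305,290,4.4)
crop('scene0',200,120,370,250,4.6)
E
```

```text
(no output)
```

View pics/top0_c125_170.png

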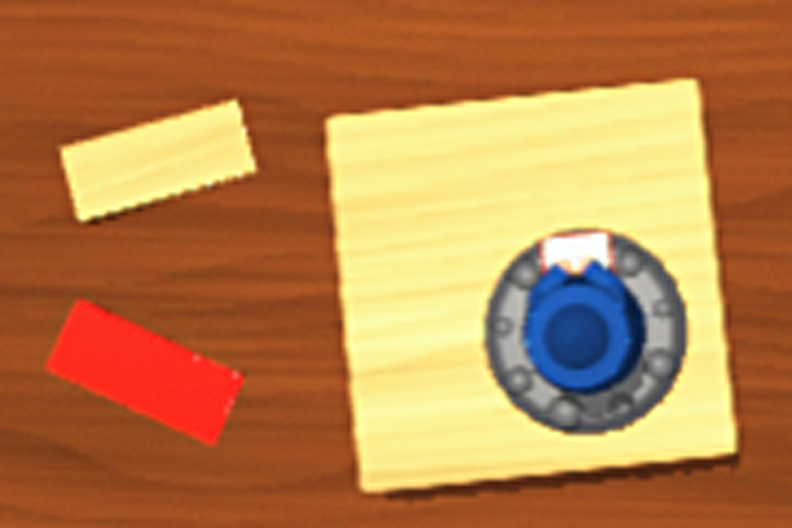

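View pics/scene0_c200_120.png

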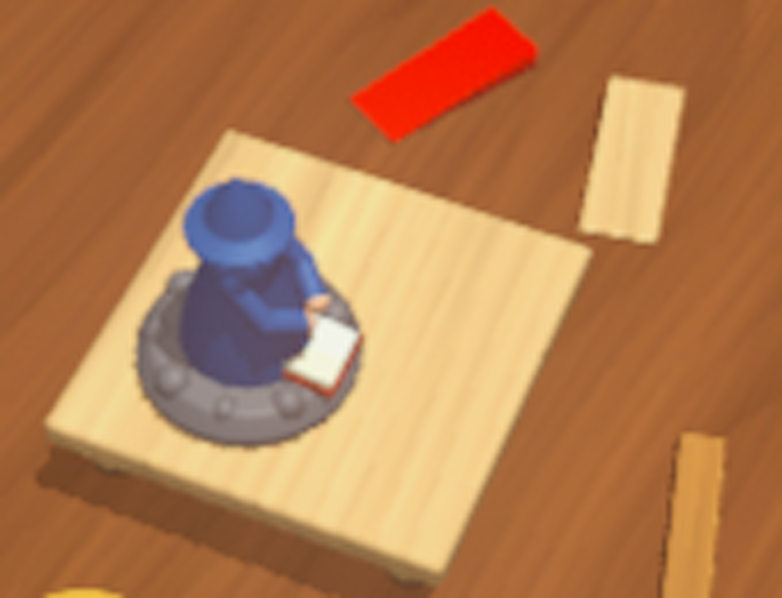

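```bash
cat >> h.py <<'E'
from scipy.optimize import least_squares
def fit(obs,p0):
    # obs: list of (cam,(local xyz),(u,v)); yaw pose on z=0
    def T(p,l):
        cs,s=np.cos(p[2]),np.sin(p[2]); return [p[0]+cs*l[0]-s*l[1],p[1]+s*l[0]+cs*l[1],l[2]]
    f=lambda p:np.concatenate([proj(c,T(p,l))[0]-np.array(uv) for c,l,uv in obs])
    r=least_squares(f,p0); return r.x,r.fun.reshape(-1,2)
E
python3 - <<'E'
from h import *
t,s=load('top0'),load('scene0')
ut=lambda a,b:(125+(a+.5)/4.4-.5,170+(b+.5)/4.4-.5)
us=lambda a,b:(200+(a+.5)/4.6-.5,120+(b+.5)/4.6-.5)
b=.11
B=[(t,(b,b,.06),ut(325,118)),(t,(b,-b,.06),ut(698,78)),(t,(-b,-b,.06),ut(737,453)),(t,(-b,b,.06),ut(360,492)),
(s,(b,b,.06),us(591,248)),(s,(b,-b,.06),us(440,577)),(s,(-b,-b,.06),us(47,426)),(s,(-b,b,.06),us(230,129))]
W=[(t,(-.055,-.0225,.016),ut(61,147)),(t,(.055,-.0225,.0015) ,ut(238,99))]
# determine y sign: x toward image right (-y world), y_local = x rotated +90 -> +x world (image up)
W=[(t,(-.055,.0225,.016),ut(61,147)),(t,(.055,.0225,.0015),ut(238,99)),(t,(.055,-.0225,.0015),ut(257,171)),(t,(-.055,-.0225,.016),ut(79,220)),
(s,(-.055,-.0225,.016),us(610,75)),(s,(-.055,.0225,.016),us(685,88)),(s,(.055,.0225,.0015),us(657,241)),(s,(.055,-.0225,.0015),us(580,230))]
for n,O,g in(('board',B,(.5,0,.1)),('wedge',W,(.6,.2,-1.4))):
    for sub in (O,O[:4],O[4:]):
        p,r=fit(sub,g);print(n,p.round(4),np.degrees(p[2]).round(1),np.abs(r).max().round(2))
    p,r=fit(O,g)
    if n=='board':
        c,q=np.cos(p[2]),np.sin(p[2]);foot=p[:2]+np.array([c*.085-q*.085,q*.085+c*.085]);print('foot',foot)
    else:
        c,q=np.cos(p[2]),np.sin(p[2]);x=np.array([c,q]);y=np.array([-q,c]);print('foot in wedge',(foot-p[:2])@x,(foot-p[:2])@y)
        print('thin',p[:2]+.055*x,'thick',p[:2]-.055*x)
print([at(t,u,v,z) for u,v,z in((332,240,.036),(332,170,.042),(220,163,.008),(290,141,.008),(145,210,.01))])
crop('scene0',300,100,440,220,5.5)
E
```

```text
board [0.5093 0.0084 0.129 ] 7.4 1.15
board [0.5087 0.0103 0.1292] 7.4 0.5
board [0.5103 0.006  0.1289] 7.4 1.24
foot [0.58266135 0.10364014]
wedge [ 0.5786  0.2432 -1.259 ] -72.1 0.67
wedge [ 0.579   0.244  -1.2644] -72.4 0.32
wedge [ 0.5784  0.2421 -1.2529] -71.8 0.36
foot in wedge 0.13409926012068224 -0.039000200986546524
thin [0.59551756 0.19088936] thick [0.56177495 0.29558624]
[array([ 0.49927706, -0.21513415,  0.036     ]), array([ 0.68239097, -0.21144077,  0.042     ]), array([0.69916728, 0.08751761, 0.008     ]), array([ 0.7644246 , -0.10061855,  0.008     ]), array([0.56642002, 0.28638724, 0.01      ])]
```

The crops confirm the layout: the wedge's grain shows plain pale wood, with its thick end on the far (left) side. It needs about −13° of yaw before it is driven in. My plan is to nudge its +y side near the thin end with shut fingers first, then push on the thick end.

{"api": "drive_tool", "payload": {
  "increments": [
    [[0,0,-30,0,0,0,0],[-22,-31,-10,0,0,0,0],[-22,-31,-10,0,0,0,0],[-22,-31,-10,0,0,0,0],[-22,-31,0,0,0,0,0],[-22,-31,0,0,0,0,0],[-22,-31,0,0,0,0,0],[-22,-31,0,0,0,0,0],[-22,-31,0,0,0,0,0],[-22,-31,0,0,0,0,0]]
  ]
}}

```text
clock: 0.98
eef_pos: [0.3813, -0.1977, 0.2913]
tcp_rot: [[0.372, -0.928, 0.0], [-0.928, -0.372, -0.0], [0.0, 0.0, -1.0]]
ft_force: [0.9, 0.4, -0.2]
finger_gap: -0.003
```

{"api": "drive_tool", "payload": {
  "increments": [
    [[-22,-31,0,0,0,0,0],[-22,-31,0,0,0,0,0],[-22,-31,0,0,0,0,0],[-22,-31,0,0,0,0,0],[-22,-31,0,0,0,0,0],[-22,-31,0,0,0,0,0],[-22,-31,0,0,0,0,0],[-22,-31,0,0,0,0,0],[-22,-31,0,0,0,0,0],[-22,-31,0,0,0,0,0]]
  ]
}}

```text
clock: 1.82
eef_pos: [0.587, 0.122, 0.2909]
tcp_rot: [[0.373, -0.928, -0.001], [-0.928, -0.373, -0.0], [0.0, 0.001, -1.0]]
ft_force: [0.2, -1.4, 0.1]
finger_gap: 0.001
```

{"api": "drive_tool", "payload": {
  "increments": [
    [[-22,-31,0,0,0,-7,0],[0,0,15,0,0,-7.1,0],[0,0,15,0,0,-7.1,0],[0,0,15,0,0,-7.1,0],[0,0,15,0,0,-7.1,0],[0,0,15,0,0,-7.1,0],[0,0,15,0,0,-7.1,0],[0,0,15,0,0,-7.1,0],[0,0,15,0,0,-7.1,0],[0,0,15,0,0,-7.1,0]]
  ]
}}

```text
clock: 2.65
eef_pos: [0.6068, 0.1521, 0.1551]
tcp_rot: [[0.999, 0.055, -0.001], [0.055, -0.999, -0.0], [-0.001, 0.0, -1.0]]
ft_force: [0.0, -0.0, 0.3]
finger_gap: -0.002
```

{"api": "drive_tool", "payload": {
  "increments": [
    [[0,0,15,0,0,-7.1,0],[0,0,15,0,0,-7.1,0],[0,0,0,0,0,0,0]]
  ]
}}

```text
clock: 2.9
eef_pos: [0.605, 0.1518, 0.1226]
tcp_rot: [[0.955, 0.296, -0.007], [0.296, -0.955, -0.001], [-0.007, -0.001, -1.0]]
ft_force: [-0.5, -0.4, -0.0]
finger_gap: -0.004
```

```bash
cat > st.py <<'E'
from h import *
s=manip.read_state();R=s['tcp_rot']
print(s['clock'],s['eef_pos'].round(4),'yaw',np.degrees(np.arctan2(R[1,0],R[0,0])).round(2),'z',R[:,2].round(4),'F',s['ft_force'].round(2),'gap',round(s['finger_gap'],3),'j6',s['joint_pos'][5].round(2))
import sys
if len(sys.argv)>2:
    d=np.array([float(a) for a in sys.argv[1:4]])-s['eef_pos'];print('tool mm',(R.T@d*1000).round(1))
E
python3 st.py .642 .224 .03; python3 -c "
from h import *
cap('top','top1');crop('top1',100,100,300,250,4)"
```

```text
2.9 [0.605  0.1518 0.1226] yaw 17.23 z [-6.6e-03 -9.0e-04 -1.0e+00] F [-0.55 -0.41 -0.01] gap -0.004 j6 -0.18
tool mm [ 57.3 -57.9  92.3]
```

View pics/top1_c100_100.png

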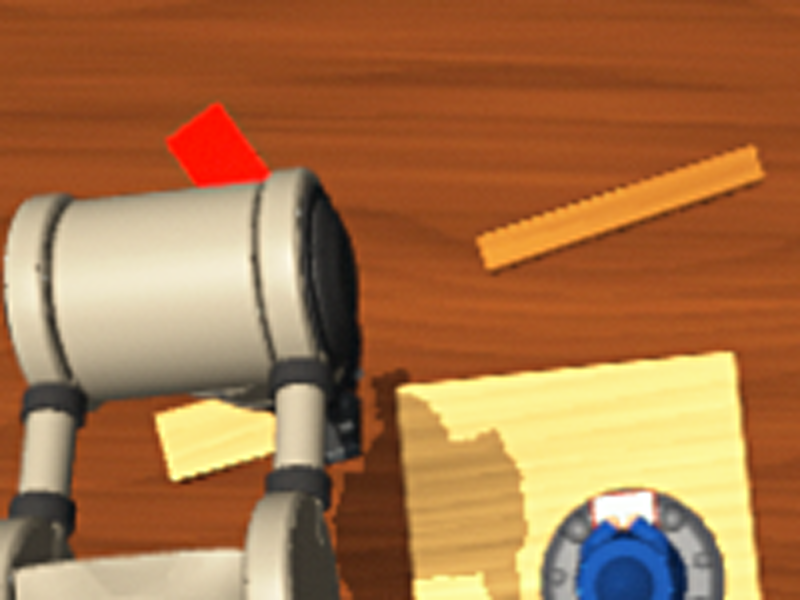

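{"api": "drive_tool", "payload": {
  "increments": [
    [[19,-19,0,0,0,0,0],[19,-19,0,0,0,0,0],[19,-20,0,0,0,0,0],[0,0,30,0,0,0,0],[0,0,30,0,0,0,0],[0,0,20,0,0,0,0],[0,0,0,0,0,0,0]]
  ]
}}

```text
clock: 3.53
eef_pos: [0.6421, 0.2238, 0.0421]
tcp_rot: [[0.957, 0.289, -0.008], [0.289, -0.957, -0.002], [-0.008, -0.0, -1.0]]
ft_force: [-0.7, -0.0, -0.5]
finger_gap: -0.002
```

```bash
python3 st.py .642 .224 .0025; python3 -c "
from h import *
cap('wrist','w1');cap('scene','s1');crop('s1',240,80,400,200,4.5)"
```

```text
3.5333 [0.6421 0.2238 0.0421] yaw 16.77 z [-0.0076 -0.0019 -1.    ] F [-0.66 -0.02 -0.5 ] gap -0.002 j6 -0.07
tool mm [ 0.3 -0.1 39.6]
```

View pics/w1.png

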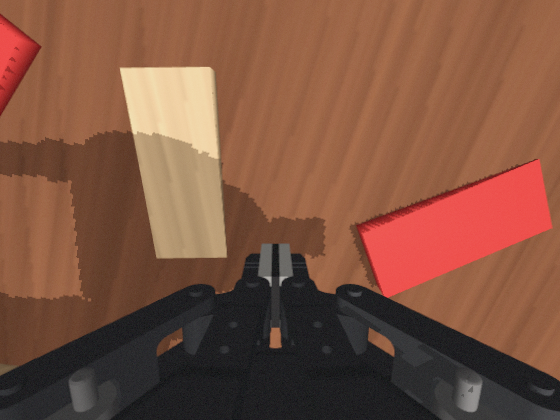

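View pics/s1_c240_80.png

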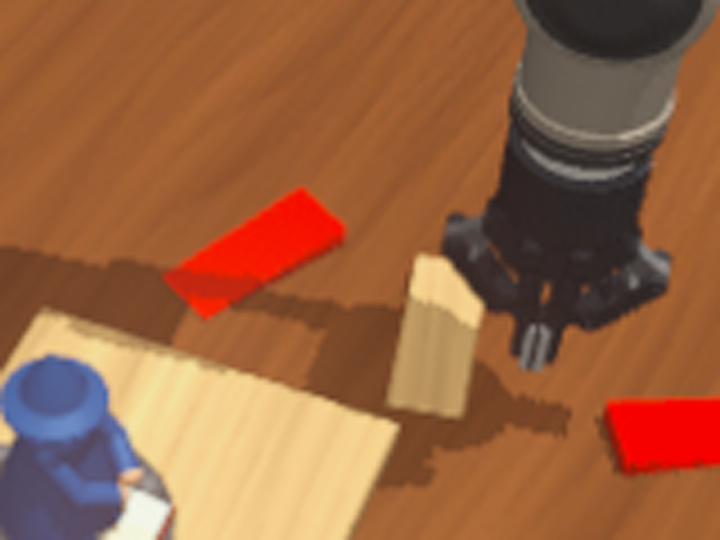

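{"api": "drive_tool", "payload": {
  "increments": [
    [[0,0,20,0,0,0,0],[0,0,16,0,0,0,0],[0,0,3.5,0,0,0,0],[-6,0,0,0,0,0,0],[-6,0,0,0,0,0,0],[-5,0,0,0,0,0,0],[-4,0,0,0,0,0,0],[-4,0,0,0,0,0,0],[-4,0,0,0,0,0,0],[0,0,0,0,0,0,0]]
  ]
}}

```text
clock: 4.47
eef_pos: [0.6162, 0.2156, 0.0072]
tcp_rot: [[0.956, 0.292, -0.0], [0.292, -0.956, -0.0], [-0.0, 0.0, -1.0]]
ft_force: [0.6, 0.5, 0.3]
finger_gap: 0.002
```

```bash
python3 st.py ; python3 -c "
from h import *
cap('wrist','w2')"
```

```text
4.4667 [0.6162 0.2156 0.0072] yaw 16.97 z [-2.e-04 -2.e-04 -1.e+00] F [0.6  0.53 0.28] gap 0.002 j6 -0.08
```

View pics/w2.png

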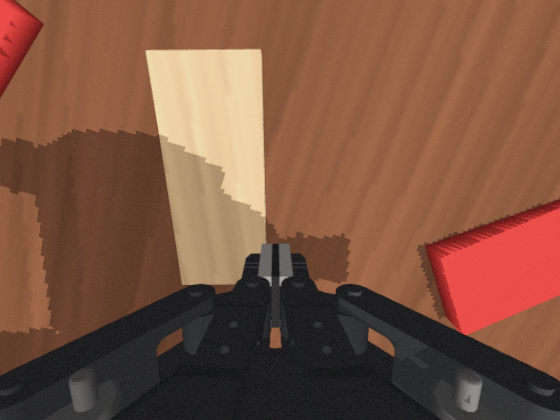

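{"api": "drive_tool", "payload": {
  "increments": [
    [[8,-3,0,0,0,0,0],[0,0,4.7,0,0,0,0],[0,0,0,0,0,0,0]]
  ]
}}

```text
clock: 4.77
eef_pos: [0.6234, 0.221, 0.0011]
tcp_rot: [[0.956, 0.292, -0.001], [0.292, -0.956, -0.0], [-0.001, 0.0, -1.0]]
ft_force: [-1.2, -0.5, -0.1]
finger_gap: -0.0
```

```bash
python3 st.py ; python3 -c "
from h import *
cap('wrist','w3')
c=load('w3')
s=manip.read_state();p=s['eef_pos'];R=s['tcp_rot']
print(proj(c,[p,p+R@[-.0145,0,0],p+R@[.0145,0,0],p+R@[0,.011,0],p+R@[0,-.011,0]]))"
```

```text
4.7667 [0.6234 0.221  0.0011] yaw 16.98 z [-8.e-04 -3.e-04 -1.e+00] F [-1.21 -0.49 -0.12] gap -0.0 j6 -0.07
[[274.31087846 262.49810625]
 [245.41620531 262.49348691]
 [303.19544783 262.52031975]
 [274.29708858 282.32604851]
 [274.32506201 241.95149549]]
```

View pics/w3.png

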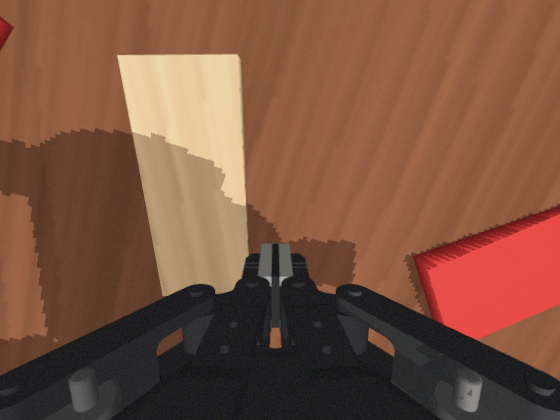

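{"api": "drive_tool", "payload": {
  "increments": [
    [[-4,0,-1,0,0,0,0],[-4,0,0,0,0,0,0],[-3,0,0,0,0,0,0],[-3,0,0,0,0,0,0],[-3,0,0,0,0,0,0],[0,0,0,0,0,0,0]]
  ]
}}

```text
clock: 5.32
eef_pos: [0.6067, 0.2158, 0.0032]
tcp_rot: [[0.956, 0.292, -0.001], [0.292, -0.956, -0.0], [-0.001, 0.0, -1.0]]
ft_force: [0.5, 0.4, 0.0]
finger_gap: -0.001
```

```bash
python3 st.py ; python3 -c "
from h import *
cap('wrist','w4')"
```

```text
5.3167 [0.6067 0.2158 0.0032] yaw 16.98 z [-5.e-04 -2.e-04 -1.e+00] F [0.53 0.37 0.01] gap -0.001 j6 -0.07
```

View pics/w4.png

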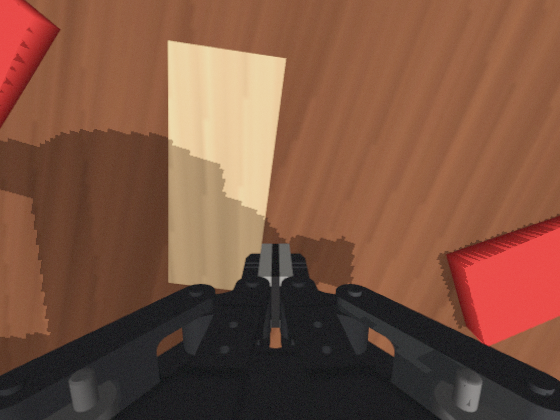

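```bash
cat > wf.py <<'E'
from h import *
FOOT=np.array([.5827,.1036])
def wrep(p):
    x=np.array([np.cos(p[2]),np.sin(p[2])]);y=np.array([-x[1],x[0]])
    d=FOOT-p[:2];print('wedge',p.round(4),'head',np.degrees(p[2]).round(1),'foot local mm',(d@x*1e3).round(1),(d@y*1e3).round(1),'thick mid',(p[:2]-.055*x).round(4),'bearing to foot from thick',np.degrees(np.arctan2(*(FOOT-p[:2]+.055*x)[::-1])).round(1))
def obs(c,TKm=None,TKp=None,TNm=None,TNp=None):
    o=[]
    for uv,l in((TKm,(-.055,-.0225,.016)),(TKp,(-.055,.0225,.016)),(TNm,(.055,-.0225,.0015)),(TNp,(.055,.0225,.0015))):
        if uv: o.append((c,l,uv))
    return o
E
python3 - <<'E'
from wf import *
for fn,a in(('w3',((118,56),(240,56),(164,296))),('w4',((168,41),(286,59),(168,283)))):
    p,r=fit(obs(load(fn),*a),(.579,.243,-1.26));wrep(p);print(np.abs(r).max())
E
```

```text
wedge [ 0.5788  0.2455 -1.2623] head -72.3 foot local mm 136.4 -39.4 thick mid [0.5621 0.2979] bearing to foot from thick -84.0
1.167068195447115
wedge [ 0.5708  0.246  -1.4079] head -80.7 foot local mm 142.5 -11.4 thick mid [0.5619 0.3003] bearing to foot from thick -84.0
0.43846799016807836
```

{"api": "drive_tool", "payload": {
  "increments": [
    [[-3,0,0,0,0,0,0],[-2,0,0,0,0,0,0],[0,0,0,0,0,0,0]]
  ]
}}

```text
clock: 5.62
eef_pos: [0.6023, 0.2144, 0.0031]
tcp_rot: [[0.956, 0.292, -0.0], [0.292, -0.956, -0.0], [-0.0, 0.0, -1.0]]
ft_force: [-0.0, -0.6, 0.5]
finger_gap: -0.001
```

```bash
python3 st.py ; python3 -c "
from h import *
cap('wrist','w5')"
```

```text
5.6167 [0.6023 0.2144 0.0031] yaw 16.98 z [-3.e-04 -2.e-04 -1.e+00] F [-0.04 -0.64  0.52] gap -0.001 j6 -0.07
```

View pics/w5.png

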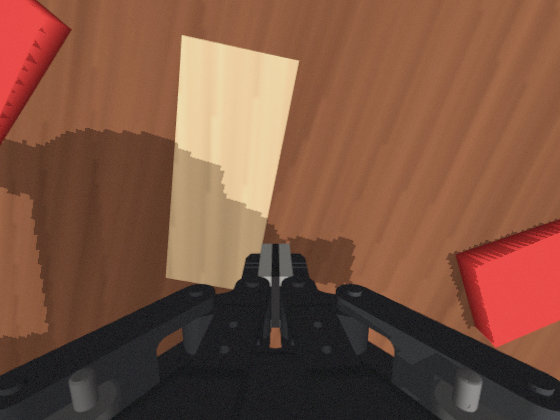

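```bash
python3 - <<'E'
from wf import *
for fn,a in(('w5',((182,36),(298,61),(166,277))),):
    p,r=fit(obs(load(fn),*a),(.579,.243,-1.26));wrep(p);print(np.abs(r).max())
E
```

```text
wedge [ 0.5679  0.2463 -1.4648] head -83.9 foot local mm 143.5 -0.4 thick mid [0.5621 0.301 ] bearing to foot from thick -84.0
0.6402936385053408
```

{"api": "drive_tool", "payload": {
  "increments": [
    [[10,0,0,0,0,0,0],[0,0,-20,0,0,0,0],[0,0,-25,0,0,5.5,0],[0,-30,0,0,0,5.5,0],[0,0,0,0,0,0,0]]
  ]
}}

```text
clock: 6.08
eef_pos: [0.6065, 0.2506, 0.05]
tcp_rot: [[0.995, 0.1, 0.003], [0.1, -0.995, 0.003], [0.004, -0.002, -1.0]]
ft_force: [-1.4, 0.7, 0.4]
finger_gap: 0.001
```

```bash
python3 st.py .5588 .332 .05; python3 st.py .5621 .301 .05
```

```text
6.0833 [0.6065 0.2506 0.05  ] yaw 5.76 z [ 0.0033  0.0026 -1.    ] F [-1.37  0.69  0.43] gap 0.001 j6 0.17
tool mm [-39.3 -85.8   0. ]
6.0833 [0.6065 0.2506 0.05  ] yaw 5.76 z [ 0.0033  0.0026 -1.    ] F [-1.37  0.69  0.43] gap 0.001 j6 0.17
tool mm [-39.1 -54.6  -0. ]
```

{"api": "drive_tool", "payload": {
  "increments": [
    [[-13,-29,0,0,0,0,0],[-13,-29,0,0,0,0,0],[-13,-28,0,0,0,0,0],[0,0,20,0,0,0,0],[0,0,15,0,0,0,0],[0,0,0,0,0,0,0],[0,0,8,0,0,0,0],[0,0,0,0,0,0,0],[0,0,0,0,0,0,0]]
  ]
}}

```text
clock: 6.83
eef_pos: [0.5589, 0.328, 0.0052]
tcp_rot: [[0.995, 0.104, 0.0], [0.104, -0.995, -0.0], [0.0, 0.0, -1.0]]
ft_force: [0.7, -0.2, -0.4]
finger_gap: -0.002
```

```bash
python3 st.py .5621 .301 .006;  python3 -c "
from h import *
cap('wrist','w6');cap('scene','s6');crop('s6',240,80,400,200,4.5)"
```

```text
6.8333 [0.5589 0.328  0.0052] yaw 5.95 z [ 1.e-04 -0.e+00 -1.e+00] F [ 0.68 -0.16 -0.36] gap -0.002 j6 0.31
tool mm [ 0.4 27.1 -0.8]
```

View pics/w6.png

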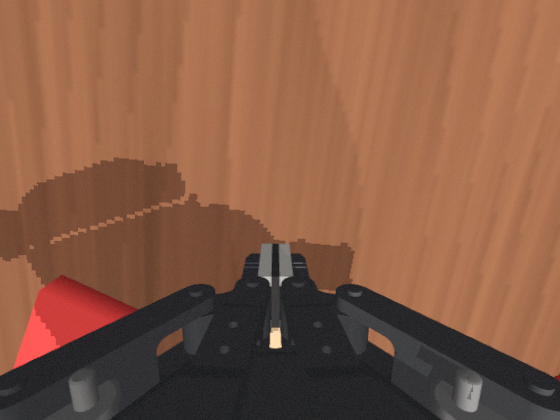

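View pics/s6_c240_80.png

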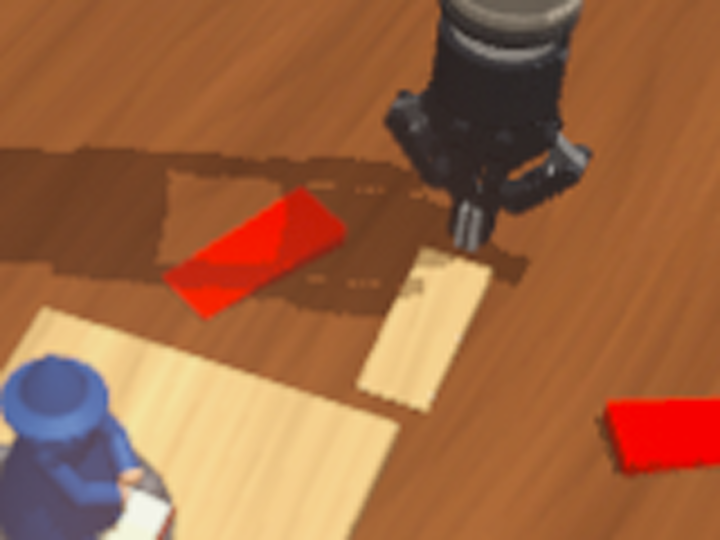

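```bash
cat > us.py <<'E'
from wf import *
import sys
# args: file x0 y0 scale u v x4 order TKm TKp TNm TNp ('-' skip)
fn=sys.argv[1];x0,y0,s=map(float,sys.argv[2:5]);a=[]
for t in sys.argv[5:9]:
    if t=='-':a.append(None)
    else:
        u,v=map(float,t.split(','));a.append((x0+(u+.5)/s-.5,y0+(v+.5)/s-.5))
p,r=fit(obs(load(fn),*a),(.579,.22,-1.46));wrep(p);print(np.abs(r).max())
E
python3 us.py s6 240 80 4.5 423,248 493,268 357,383 430,410
```

```text
wedge [ 0.5688  0.2435 -1.4603] head -83.7 foot local mm 140.6 -1.6 thick mid [0.5627 0.2982] bearing to foot from thick -84.1
0.44092694428684354
```

{"api": "drive_tool", "payload": {
  "increments": [
    [[0,8,0,0,0,0,0],[0,6,0,0,0,0,0],[0,6,0,0,0,0,0],[0,6,0,0,0,0,0],[0,6,0,0,0,0,0],[0,6,0,0,0,0,0],[0,6,0,0,0,0,0],[0,6,0,0,0,0,0],[0,0,0,0,0,0,0]]
  ]
}}

```text
clock: 7.68
eef_pos: [0.5639, 0.2772, 0.005]
tcp_rot: [[0.995, 0.103, -0.0], [0.103, -0.995, -0.001], [-0.0, 0.0, -1.0]]
ft_force: [1.0, 0.7, 0.0]
finger_gap: 0.005
```

```bash
python3 st.py;  python3 -c "
from h import *
cap('scene','s7');crop('s7',240,80,400,200,4.5)"
```

```text
7.6833 [0.5639 0.2772 0.005 ] yaw 5.92 z [-3.e-04 -5.e-04 -1.e+00] F [1.   0.72 0.05] gap 0.005 j6 0.23
```

View pics/s7_c240_80.png

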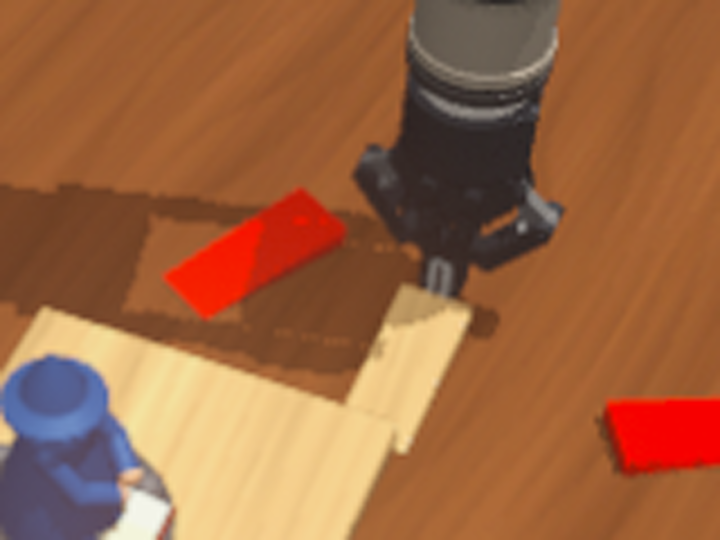

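```bash
python3 us.py s7 240 80 4.5 404,285 472,308 - 404,453
```

```text
wedge [ 0.5717  0.2074 -1.4756] head -84.5 foot local mm 104.4 1.1 thick mid [0.5665 0.2621] bearing to foot from thick -84.2
0.12412061469069613
```

{"api": "drive_tool", "payload": {
  "increments": [
    [[0,6,0,0,0,0,0],[0,6,0,0,0,0,0],[0,6,0,0,0,0,0],[0,6,0,0,0,0,0],[0,6,0,0,0,0,0],[0,6,0,0,0,0,0],[0,6,0,0,0,0,0],[0,3,0,0,0,0,0],[0,0,0,0,0,0,0]]
  ]
}}

```text
clock: 8.48
eef_pos: [0.5685, 0.2329, 0.005]
tcp_rot: [[0.995, 0.103, -0.0], [0.103, -0.995, -0.0], [-0.0, 0.0, -1.0]]
ft_force: [-0.3, 0.8, -0.3]
finger_gap: 0.0
```

```bash
python3 st.py;  python3 -c "
from h import *
cap('scene','s8');crop('s8',240,80,400,200,4.5)
cap('top','t8');crop('t8',125,150,305,285,4.4)"
```

```text
8.4833 [0.5685 0.2329 0.005 ] yaw 5.92 z [-1.e-04 -3.e-04 -1.e+00] F [-0.33  0.82 -0.28] gap 0.0 j6 0.16
```

View pics/s8_c240_80.png

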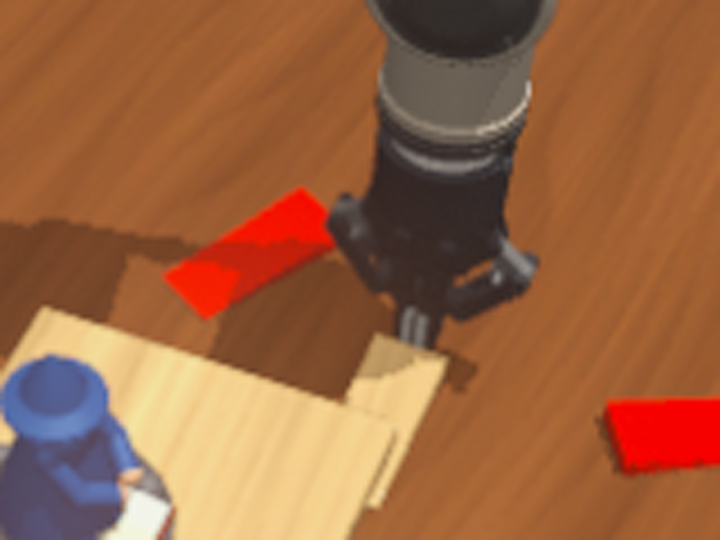

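View pics/t8_c125_150.png

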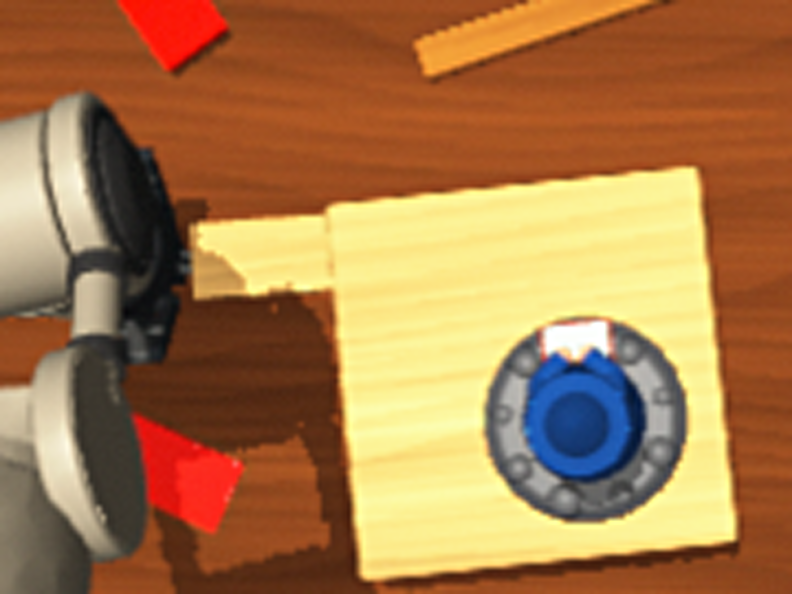

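```bash
python3 us.py s8 240 80 4.5 379,333 448,355 - 375,507; python3 us.py t8 125 150 4.4 195,299 190,225 - -
```

```text
wedge [ 0.5756  0.1649 -1.4849] head -85.1 foot local mm 61.7 1.8 thick mid [0.5709 0.2197] bearing to foot from thick -84.2
0.5000465589226621
wedge [ 0.5761  0.1662 -1.4601] head -83.7 foot local mm 63.0 -0.4 thick mid [0.5701 0.2209] bearing to foot from thick -83.8
0.049638149703781664
```

{"api": "drive_tool", "payload": {
  "increments": [
    [[0,5,0,0,0,0,0],[0,5,0,0,0,0,0],[0,5,0,0,0,0,0],[0,5,0,0,0,0,0],[0,2,0,0,0,0,0],[0,0,0,0,0,0,0]]
  ]
}}

```text
clock: 9.08
eef_pos: [0.5708, 0.2112, 0.0051]
tcp_rot: [[0.995, 0.103, -0.0], [0.103, -0.995, -0.0], [-0.0, 0.0, -1.0]]
ft_force: [0.6, 0.3, -0.4]
finger_gap: -0.004
```

{"api": "drive_tool", "payload": {
  "increments": [
    [[0,2,0,0,0,0,0],[0,2,0,0,0,0,0],[0,2,0,0,0,0,0]]
  ]
}}

```text
clock: 9.33
eef_pos: [0.5713, 0.2059, 0.0051]
tcp_rot: [[0.995, 0.104, 0.0], [0.104, -0.995, -0.0], [0.0, 0.0, -1.0]]
ft_force: [-0.6, 0.3, 0.5]
finger_gap: 0.001
```

{"api": "drive_tool", "payload": {
  "increments": [
    [[0,2,0,0,0,0,0],[0,2,0,0,0,0,0]]
  ]
}}

```text
clock: 9.5
eef_pos: [0.5717, 0.2019, 0.0051]
tcp_rot: [[0.995, 0.104, 0.0], [0.104, -0.995, -0.0], [0.0, 0.0, -1.0]]
ft_force: [-0.2, 0.6, 0.2]
finger_gap: 0.002
```

{"api": "drive_tool", "payload": {
  "increments": [
    [[0,2,0,0,0,0,0],[0,2,0,0,0,0,0]]
  ]
}}

```text
clock: 9.67
eef_pos: [0.5721, 0.1978, 0.0051]
tcp_rot: [[0.995, 0.104, -0.0], [0.104, -0.995, -0.0], [-0.0, 0.0, -1.0]]
ft_force: [0.2, -0.4, 0.6]
finger_gap: -0.001
```

{"api": "drive_tool", "payload": {
  "increments": [
    [[0,2,0,0,0,0,0],[0,2,0,0,0,0,0]]
  ]
}}

```text
clock: 9.83
eef_pos: [0.5726, 0.1938, 0.0051]
tcp_rot: [[0.995, 0.104, 0.0], [0.104, -0.995, -0.0], [0.0, 0.0, -1.0]]
ft_force: [-0.3, 0.4, 0.1]
finger_gap: -0.001
```

{"api": "drive_tool", "payload": {
  "increments": [
    [[0,2,0,0,0,0,0],[0,2,0,0,0,0,0]]
  ]
}}

```text
clock: 10.0
eef_pos: [0.573, 0.1899, 0.0051]
tcp_rot: [[0.995, 0.104, 0.0], [0.104, -0.995, -0.0], [0.0, 0.0, -1.0]]
ft_force: [1.4, -0.5, -0.9]
finger_gap: -0.0
```

{"api": "drive_tool", "payload": {
  "increments": [
    [[0,2,0,0,0,0,0],[0,2,0,0,0,0,0]]
  ]
}}

```text
clock: 10.17
eef_pos: [0.5734, 0.1859, 0.0051]
tcp_rot: [[0.995, 0.104, 0.0], [0.104, -0.995, -0.0], [0.0, 0.0, -1.0]]
ft_force: [-0.3, 1.0, 1.2]
finger_gap: -0.001
```

{"api": "drive_tool", "payload": {
  "increments": [
    [[0,2,0,0,0,0,0],[0,1,0,0,0,0,0]]
  ]
}}

```text
clock: 10.33
eef_pos: [0.5737, 0.1828, 0.0051]
tcp_rot: [[0.995, 0.104, -0.0], [0.104, -0.995, -0.0], [-0.0, 0.0, -1.0]]
ft_force: [0.1, 0.4, 0.1]
finger_gap: -0.001
```

{"api": "drive_tool", "payload": {
  "increments": [
    [[0,2,0,0,0,0,0],[0,1,0,0,0,0,0]]
  ]
}}

```text
clock: 10.5
eef_pos: [0.5741, 0.1799, 0.0051]
tcp_rot: [[0.995, 0.104, 0.0], [0.104, -0.995, -0.0], [0.0, 0.0, -1.0]]
ft_force: [-0.8, 0.9, 0.2]
finger_gap: -0.003
```

```bash
python3 st.py;  python3 -c "
from h import *
cap('scene','s9');crop('s9',240,80,400,200,4.5)
cap('top','t9');crop('t9',125,150,305,285,4.4)"; python3 st.py
```

```text
10.5 [0.5741 0.1799 0.0051] yaw 5.97 z [ 1.e-04 -1.e-04 -1.e+00] F [-0.82  0.88  0.22] gap -0.003 j6 0.07
10.6 [0.574  0.1799 0.0051] yaw 5.96 z [-0.e+00 -2.e-04 -1.e+00] F [ 0.23 -0.45  0.47] gap -0.003 j6 0.07
```

View pics/s9_c240_80.png

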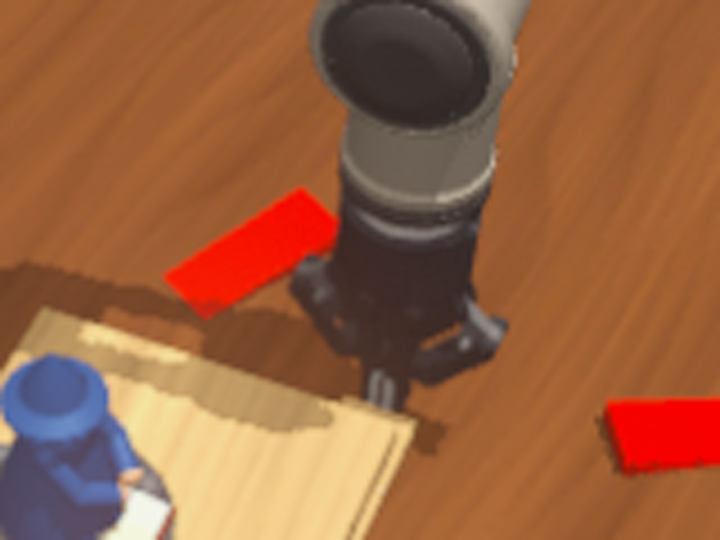

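View pics/t9_c125_150.png

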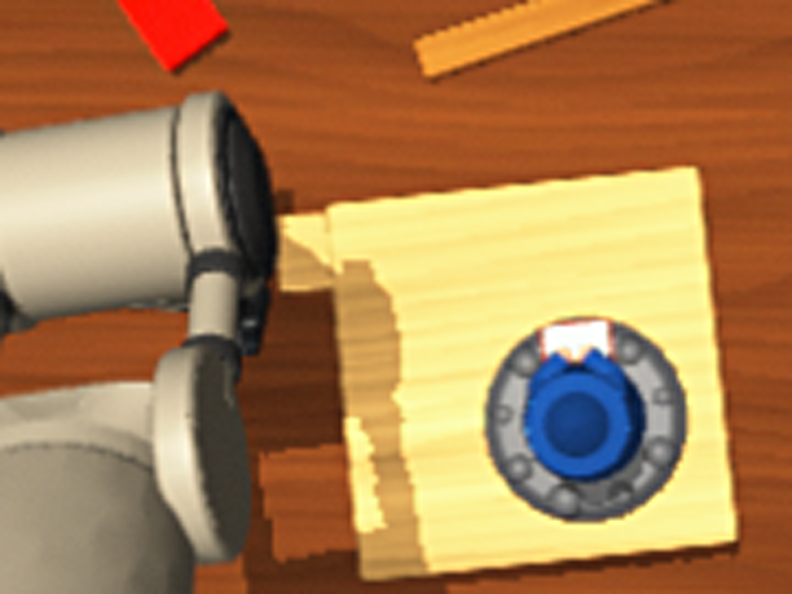

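{"api": "drive_tool", "payload": {
  "increments": [
    [[0,2,0,0,0,0,0],[0,1,0,0,0,0,0]]
  ]
}}

```text
clock: 10.77
eef_pos: [0.5743, 0.1771, 0.005]
tcp_rot: [[0.995, 0.104, -0.0], [0.104, -0.995, 0.0], [-0.0, -0.0, -1.0]]
ft_force: [-0.3, 1.1, -0.4]
finger_gap: -0.002
```

{"api": "drive_tool", "payload": {
  "increments": [
    [[0,2,0,0,0,0,0],[0,1,0,0,0,0,0]]
  ]
}}

```text
clock: 10.93
eef_pos: [0.5746, 0.1745, 0.0051]
tcp_rot: [[0.995, 0.104, -0.0], [0.104, -0.995, 0.001], [0.0, -0.001, -1.0]]
ft_force: [0.4, 3.2, -0.3]
finger_gap: -0.003
```

{"api": "drive_tool", "payload": {
  "increments": [
    [[0,2,0,0,0,0,0],[0,1,0,0,0,0,0]]
  ]
}}

```text
clock: 11.1
eef_pos: [0.5749, 0.1718, 0.0051]
tcp_rot: [[0.995, 0.104, 0.0], [0.104, -0.995, 0.001], [0.0, -0.001, -1.0]]
ft_force: [-0.6, 5.0, 0.4]
finger_gap: -0.001
```

{"api": "drive_tool", "payload": {
  "increments": [
    [[0,1,0,0,0,0,0],[0,1,0,0,0,0,0]]
  ]
}}

```text
clock: 11.27
eef_pos: [0.5752, 0.17, 0.0051]
tcp_rot: [[0.995, 0.104, 0.0], [0.104, -0.995, 0.001], [0.0, -0.001, -1.0]]
ft_force: [-0.0, 5.5, -1.8]
finger_gap: 0.002
```

{"api": "drive_tool", "payload": {
  "increments": [
    [[0,-8,0,0,0,0,0],[0,-8,0,0,0,0,0],[0,0,-30,0,0,0,0],[0,0,-30,0,0,0,0],[0,0,-25,0,0,0,0],[0,0,0,0,0,0,0]]
  ]
}}

```text
clock: 11.77
eef_pos: [0.5765, 0.1863, 0.0956]
tcp_rot: [[0.994, 0.105, 0.01], [0.105, -0.994, 0.001], [0.01, -0.0, -1.0]]
ft_force: [0.8, 0.6, 0.8]
finger_gap: -0.0
```

```bash
python3 st.py .583 .104 .066;  python3 -c "
from h import *
cap('scene','s10');crop('s10',200,110,370,240,4.5)
cap('top','t10');crop('t10',125,150,305,285,4.4)"; python3 st.py
```

```text
11.7667 [0.5765 0.1863 0.0956] yaw 6.01 z [ 0.0095  0.0013 -1.    ] F [0.83 0.6  0.84] gap -0.0 j6 0.08
tool mm [-2.4 82.5 29.6]
11.8667 [0.5739 0.1856 0.0911] yaw 6.0 z [ 0.0023  0.     -1.    ] F [-0.72 -0.32 -0.55] gap -0.001 j6 0.08
```

View pics/s10_c200_110.png

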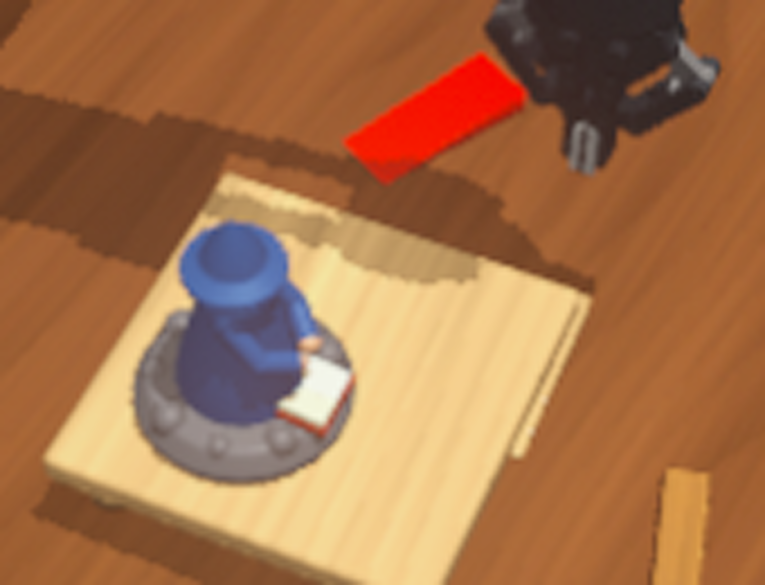

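View pics/t10_c125_150.png

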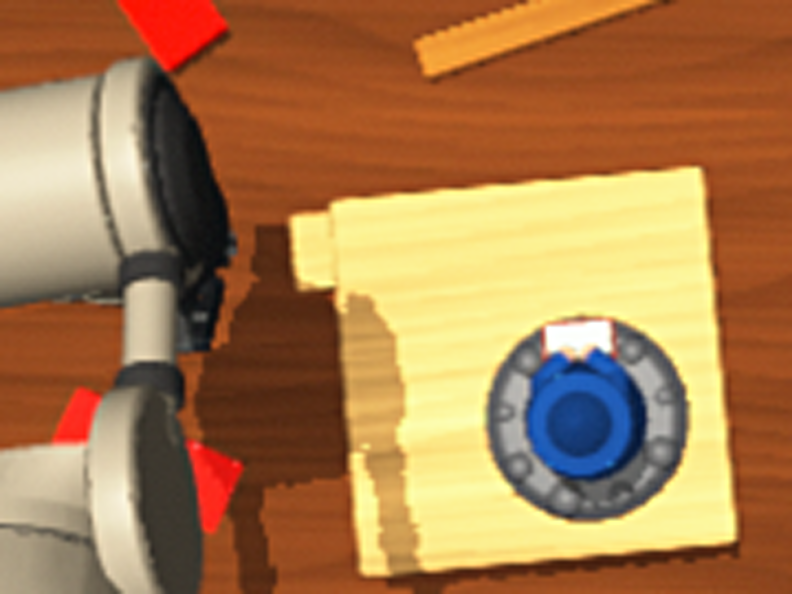

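```bash
python3 us.py t10 125 150 4.4 299,291 290,215 - -; python3 us.py s10 200 110 4.5 - 592,299 - 519,459
python3 - <<'E'
from h import *
t=load('t10');b=.11
ut=lambda a,b:(125+(a+.5)/4.4-.5,150+(b+.5)/4.4-.5)
B=[(t,(b,b,.06),ut(329,203)),(t,(b,-b,.06),ut(703,167)),(t,(-b,-b,.06),ut(737,541)),(t,(-b,b,.06),ut(362,578))]
p,r=fit(B,(.5,0,.1));print(p,np.abs(r).max())
E
```

```text
wedge [ 0.5857  0.1041 -1.4139] head -81.0 foot local mm 0.1 -3.1 thick mid [0.5771 0.1585] bearing to foot from thick -84.2
0.3037836760780408
wedge [ 0.5848  0.1005 -1.4623] head -83.8 foot local mm -3.3 -1.8 thick mid [0.5789 0.1552] bearing to foot from thick -85.7
0.24332519385828277
[0.50934624 0.00875671 0.12068549] 0.6818474210060117
```

{"api": "drive_tool", "payload": {
  "increments": [
    [[0,27,0,0,0,0,0],[0,27,0,0,0,0,0],[0,27,0,0,0,0,0],[0,0,10,0,0,0,0],[0,0,10,0,0,0,0],[0,0,0,0,0,0,0],[0,0,0,0,0,0,0]]
  ]
}}

```text
clock: 12.45
eef_pos: [0.5806, 0.1054, 0.0683]
tcp_rot: [[0.994, 0.105, -0.004], [0.105, -0.994, -0.0], [-0.004, -0.0, -1.0]]
ft_force: [0.5, -0.5, -0.3]
finger_gap: 0.001
```

```bash
python3 st.py .583 .104 .060
```

```text
12.45 [0.5806 0.1054 0.0683] yaw 6.02 z [-3.7e-03 -1.0e-04 -1.0e+00] F [ 0.51 -0.53 -0.29] gap 0.001 j6 -0.06
tool mm [2.2 1.7 8.3]
```

{"api": "drive_tool", "payload": {
  "increments": [
    [[0,0,3,0,0,0,0],[0,0,3,0,0,0,0],[0,0,0,0,0,0,0]]
  ]
}}

```text
clock: 12.7
eef_pos: [0.5815, 0.1052, 0.0636]
tcp_rot: [[0.994, 0.105, -0.001], [0.105, -0.994, -0.0], [-0.001, 0.0, -1.0]]
ft_force: [0.4, -0.2, 0.2]
finger_gap: 0.0
```

{"api": "drive_tool", "payload": {
  "increments": [
    [[0,0,2,0,0,0,0],[0,0,0,0,0,0,0]]
  ]
}}

```text
clock: 12.87
eef_pos: [0.5818, 0.1048, 0.0619]
tcp_rot: [[0.995, 0.104, -0.0], [0.104, -0.995, -0.0], [-0.0, 0.0, -1.0]]
ft_force: [-0.5, 0.1, 0.2]
finger_gap: 0.001
```

{"api": "drive_tool", "payload": {
  "increments": [
    [[0,0,1.5,0,0,0,0],[0,0,0,0,0,0,0]]
  ]
}}

```text
clock: 13.03
eef_pos: [0.5819, 0.1046, 0.0604]
tcp_rot: [[0.995, 0.104, -0.0], [0.104, -0.995, -0.0], [-0.0, 0.0, -1.0]]
ft_force: [-0.0, 0.4, 1.1]
finger_gap: 0.003
```

{"api": "drive_tool", "payload": {
  "increments": [
    [[0,0,1,0,0,0,0],[0,0,0,0,0,0,0]]
  ]
}}

```text
clock: 13.2
eef_pos: [0.582, 0.1045, 0.0601]
tcp_rot: [[0.995, 0.104, 0.0], [0.104, -0.995, -0.0], [0.0, 0.0, -1.0]]
ft_force: [-1.8, 0.1, 2.8]
finger_gap: -0.001
```

{"api": "drive_tool", "payload": {
  "increments": [
    [[0,0,1,0,0,0,0],[0,0,0,0,0,0,0]]
  ]
}}

```text
clock: 13.37
eef_pos: [0.5821, 0.1046, 0.0599]
tcp_rot: [[0.995, 0.104, 0.001], [0.104, -0.995, -0.0], [0.001, 0.0, -1.0]]
ft_force: [-3.8, 0.6, 10.6]
finger_gap: -0.0
```

{"api": "drive_tool", "payload": {
  "increments": [
    [[0,0,0.3,0,0,0,0],[0,0,0,0,0,0,0],[0,0,0,0,0,0,0],[0,0,0,0,0,0,0]]
  ]
}}

```text
clock: 13.7
eef_pos: [0.5821, 0.1046, 0.0599]
tcp_rot: [[0.995, 0.104, 0.001], [0.104, -0.995, -0.0], [0.001, 0.0, -1.0]]
ft_force: [-4.4, 0.2, 12.0]
finger_gap: 0.002
```

```bash
python3 st.py;  python3 -c "
from h import *
cap('scene','s11');crop('s11',200,110,370,240,4.5)"; python3 st.py
```

```text
13.7 [0.5821 0.1046 0.0599] yaw 5.98 z [ 0.0013 -0.     -1.    ] F [-4.37  0.25 12.  ] gap 0.002 j6 -0.06
13.75 [0.5821 0.1046 0.0599] yaw 5.98 z [ 0.0013 -0.     -1.    ] F [-3.95  0.05 11.22] gap -0.0 j6 -0.06
```

View pics/s11_c200_110.png

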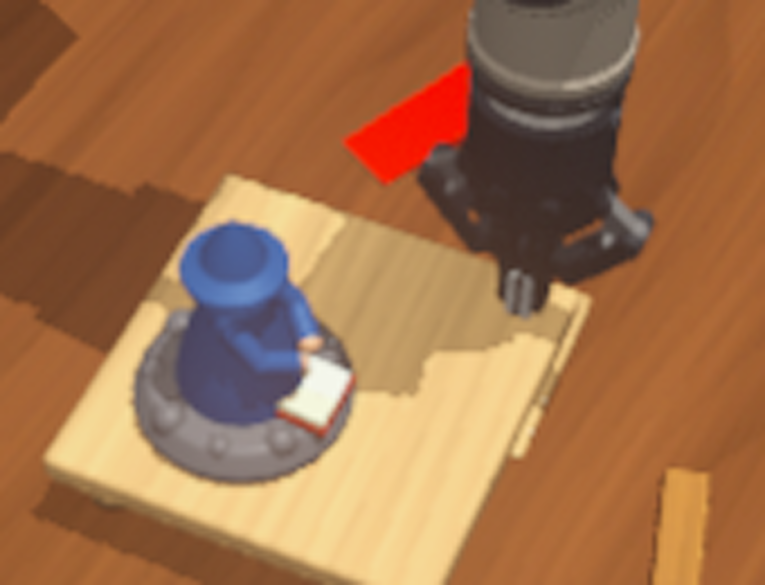

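{"api": "drive_tool", "payload": {
  "increments": [
    [[0,0,-3,0,0,0,0],[0,0,-20,0,0,0,0],[0,0,-30,0,0,0,0],[0,-30,-30,0,0,0,0],[0,-40,0,0,0,0,0],[0,-40,0,0,0,0,0],[0,-40,0,0,0,0,0],[0,-40,0,0,0,0,0],[0,0,0,0,0,0,0],[0,0,0,0,0,0,0]]
  ]
}}

```text
clock: 14.58
eef_pos: [0.5614, 0.2951, 0.1403]
tcp_rot: [[0.994, 0.108, -0.0], [0.108, -0.994, -0.0], [-0.0, 0.0, -1.0]]
ft_force: [-0.2, -0.7, -0.2]
finger_gap: -0.001
```

```bash
python3 st.py;  python3 -c "
from h import *
cap('scene','s12');crop('s12',200,110,370,240,4.5)
cap('top','t12');crop('t12',125,150,305,285,4.4)"; python3 st.py
```

```text
14.5833 [0.5614 0.2951 0.1403] yaw 6.21 z [-2.e-04 -2.e-04 -1.e+00] F [-0.22 -0.74 -0.19] gap -0.001 j6 0.26
14.6833 [0.5621 0.2925 0.1404] yaw 5.99 z [-4.e-04 -7.e-04 -1.e+00] F [0.02 0.55 0.9 ] gap 0.0 j6 0.25
```

View pics/s12_c200_110.png

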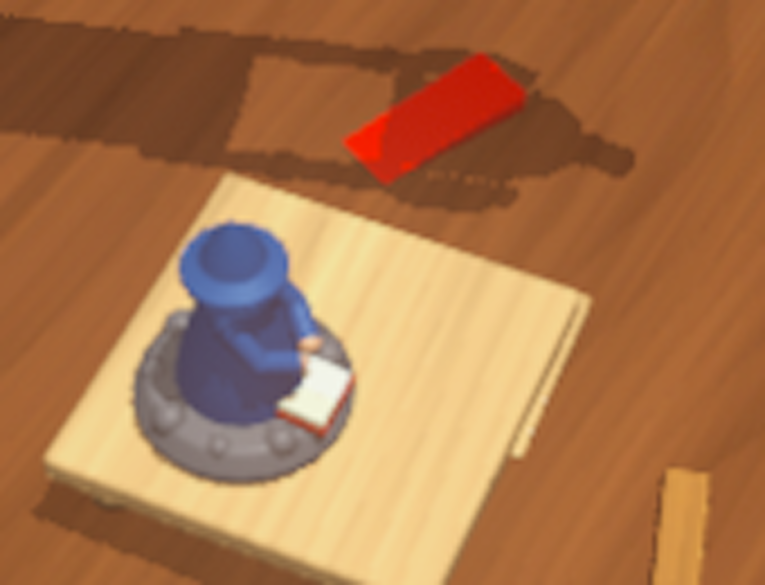

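View pics/t12_c125_150.png

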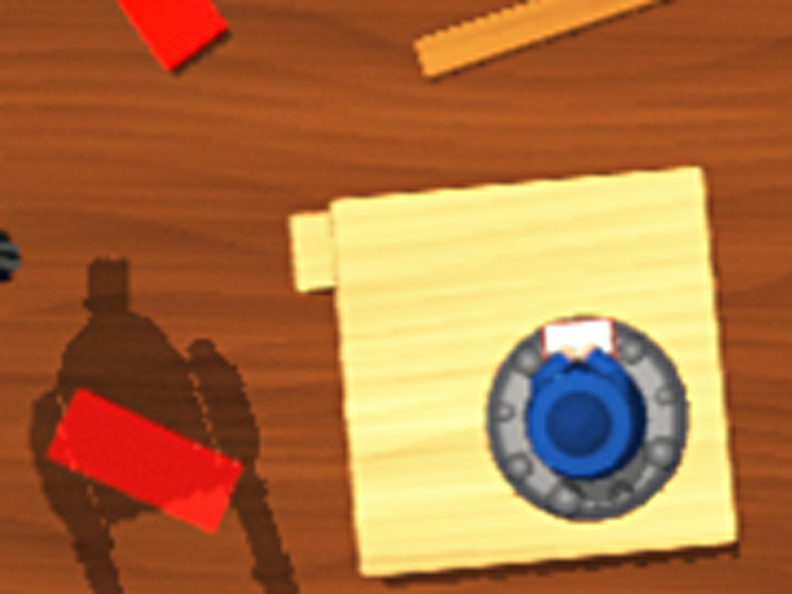

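View pics/t12.png

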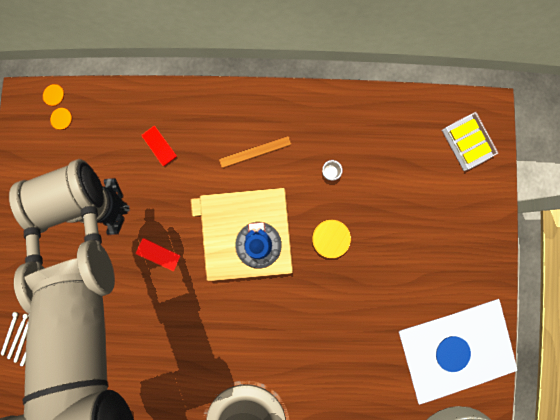

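The wedge (top crop 290,215 to 299,291) and the board (corner at 329,203) are exactly where they were before the press. Strip, cup, tin and the red pieces haven't moved, and the hand is clear.

```bash
python3 -c "
from cell import manip
print(manip.hand_in())"
```

```text
the job is handed in; nothing more can be done
None
```

The wedge is snug under the short foot, the board stood firm when pressed, and the job is handed in. `hand_in` gives no verdict. It took about 15 s of the 45 s allowed.

**What I did:** With the fingers shut, I nudged the wedge's side to line it up with the short foot (about −12° of turn). I then pushed it by its thick end under the foot until the push force rose from about 0.5 N to about 5.5 N. Next I pressed down right above the foot with 11 to 12 N and withdrew the hand.

**Last checks:**
- **Dip:** From first light contact to full press, the fingertips went down only about 0.5 mm, from 60.4 to 59.9 mm, so the board no longer dips.
- **Wedge position:** The foot sits about 0 to −3 mm along the wedge face and 2 to 3 mm off its centreline. The two cameras disagreed by about 3 mm and 3° on the wedge.
- **Board:** It turned about 0.5° as the wedge went snug and its centre moved under 1 mm. The final pictures show no change in wedge or board after the press.
- **Other things:** The tin, cup, strip and red look-alikes look unmoved in the final top picture.

I did not measure the board's tilt or the play at the foot directly. I judged both from the press and the pictures.

One early side-nudge approach stopped about 5 mm too high. I backed off, lowered the fingers and repeated it before the wedge had moved noticeably.

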